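# Hang a wet dip pail up to drain

### The job

The small pail of washed lock cylinders is still wet, so handle it only with the flat-steel draining hook and keep the gripper off it: lift the hook off the arm of the drip stand by its black grip and use it to swing the pail's folded-down wire bail upright while the pail still stands on the bench. Then lift the pail by its bail with the hook, without tipping it, and hang the hook with the pail back on the stand's arm, so that the pail hangs still and free over the pan. Let go and leave the other things on the bench where they are.

Things in the scene. Friction and masses are not known exactly. Their poses are not given: they have to be found in the camera images.
- drip_stand: Drip stand, fixed. Origin on the bench under the hanging place. Aluminium pan 140 (x) by 110 (y) mm, 23 mm high, centred on it; at x = +78 mm a 12 mm round upright bends over into a level 12 mm round arm along the stand's -x (to the robot's left), top at z = 248 mm, straight from x = +58 to -35 mm; its end curls up a little. Nothing is higher than 257 mm.
- hang_place (a point): The hanging place: top of the stand's arm (z = 248 mm) above the middle of the pan. Axes as the stand's: the arm runs along x. Fixed things around: a flat case 46 mm high just behind the stand, a small vise 127 mm high to the right of it, a green toolbox 173 mm high left of y = 0.51 m, boxes up to 265 mm high beyond x = 0.49 m on the right (y below 0.04 m), the pegboard wall at x = 0.69 m.
- drain_hook: Draining hook of bent flat steel, 16 mm wide (y), in its x-z plane, z up, 0.16 kg. Origin: where the arm's top touches when hung. There a saddle, open downward, 27 mm wide, takes the arm; keeper at +x down to z = -24 mm; long leg at -x (outer face -18.5) down to the hook at the bottom (lowest -95 mm), its tip at x = 13.5 to 21, up to z = -65 mm. Between keeper and tip it is open to +x.
- hook_grip (a point): Centre of the hook's black grip, 26 mm square, from 8 to 60 mm above the hook's origin (this point: 34 mm above it); axes as the hook's. Grip it from above across x or y. The hook starts hung with its x along the stand's -y: it comes off by lifting it 25 mm or more and moving it to the stand's +y (away from the robot), and goes on in reverse. The saddle then holds it steady.
- hook_seat (a point): Where the middle of the bail wire lies when seated in the hook's V-shaped bottom, 27 mm wide inside: 85.5 mm straight below the hook's origin; axes as the hook's.
- pail: Open aluminium pail with drain holes, two lock cylinders lying fast inside, about 0.37 kg in all, standing on the bench. Origin at the centre of its underside, z up. 60 mm high, 82 mm across at the foot, 94 mm at the rim. The bail pivots lie on its y axis, y = +-53 mm, z = 50 mm. The bail is folded down to the pail's -x side and reaches past the rim.
- pail_bail (a joint): Angle of the wire bail about the pail's y axis: 0 = level, pointing to the pail's -x; 1.57 = upright; 3.14 = level to +x; stops at -0.15 and 3.29. The pivots are slightly stiff (0.02 N m): the bail stays where it is put.
- bail_top (a point): Middle of the bail's far end, 76 mm from the pivots: 5 mm round wire with a raised straight piece 22 mm long (along y), where the hook belongs. Its x axis points from here to the pivots.
- pliers: Bystander: pliers with red handles lying flat, 173 mm long. Leave alone.
- dropper: Bystander: small brown dropper bottle, 34 mm across, 102 mm high. Leave alone.
- padlock: Bystander: grey steel padlock lying flat, 77x50x21 mm. Leave alone.

How it is judged:
By the outcome, as a careful person would: the job done as asked, in the order asked, and still so for the second after the job is handed in, with the robot touching nothing.
It also fails if it takes over 67 s, if anything falls off the work surface, if the arm or the gripper's body presses on something with over 40 N, if the wrist force passes 120 N, or if a joint passes its speed limit or range.

### The arm

A 6-joint arm with a two-finger parallel gripper is mounted at the origin on a cart in front of the work surface, level with it; the furniture and walls round the work are solid. World frame = base frame: x ahead of the robot, y to its left, z up, the work surface at z = 0. Lengths are in m, angles in rad, forces in N, time in s.
With the tool pointing down it reaches from about 0.35 to 0.975 m from the base axis. Payload 4.9 kg.
Tool frame: the origin (TCP) lies at the very end of the fingers, on their centre line; the grasp point (between the pads) lies 19 mm behind it (r.grasp_offset is the distance from the TCP to the grasp point, in m); z points along the fingers, y is the line along which they close (so a half turn about z gives the same grasp; the last joint's range is limited). The gripper opens to 85 mm and grips with 20 to 120 N. Pads are 22 mm wide; open, the fingers measure 114 mm over their backs; the gripper's body (76 mm by 85 mm) begins 54 mm behind the grasp point. The pads swing forward as they close: fully open they stand 13 mm farther back than shut.
Start: joints at [1.225, 0.053, 1.613, -0, 1.476, -0.119], TCP at [0.141, 0.609, 0.231] pointing down, gripper open.
Joint ranges: [-3.01, 3.01], [-1.01, 2.22], [0.06, 2.58], [-1.02, 4.17], [0.09, 2.62], [-3.14, 3.14]. Speed limits (rad/s): [2.57, 2.57, 3.14, 3.14, 3.14, 3.14].

### API

Orientations are given as a unit quaternion [x, y, z, w].
In Python, from plant import monitor, optics, hand_in, search_frame, place_of, r gives the robot as it stands. The module is installed in compiled form; this text tells all that it offers.
- The arm moves only by the tool drive_tool, never from a script. Its argument "series" is a list that holds one entry, the list of rows, each a list of 7 numbers: the gripper's target within -1 to 1 (fully open at 1, half-way at 0, shut at -1), then the shift along the tool's x, y, z in cm, then the turn, a rotation vector about the tool's x, y, z in degrees. In form: [[[fingers, x, y, z, wx, wy, wz], ...]]. A call has 1 to 10 rows; each row is the pose to reach, as a shift and turn from the pose commanded when the call began, along the tool's axes at that moment; what a row does not reach only later rows make up. A row lasts 1/12 s, in which the tool goes at most 41.7 mm and 7.16 degrees, less where a joint would pass 70% of its speed; a pose out of reach is approached as far as the arm can. A call with a gripper value outside its range is refused whole. The fingers move at their own pace and stop on an object; "force" is the grip in N (left out, the last holds). Time passes only in rows, so rows that repeat a pose let the fingers close. It gives the time, the measured TCP pose, the force, the opening and the grip force at its end, in the units of the state.
- monitor.observe(): the state, without advancing time (a new reading comes with each control period).
- optics.grab_frame(name): name is "side" or "top"; returns a dict with "img" (480x640x3 uint8, red, green, blue), "fx", "fy", "cx", "cy" (pixels), "rvec" (rotation vector, rad) and "tvec" (3), from world to camera coordinates, as OpenCV has them. Camera axes: x right, y down, z forward; pixel columns grow to the right and rows downward; lengths in m; the calibration is good to about 2 mm. A picture is of the moment at which its call begins. There is no depth.
- hand_in(): hands the job in; it is judged then, once.
Trained networks look in a picture, given as the dict that the camera call returned (one of the last four; its "shot" number tells which), for a name from the list of things; names that differ only in an ending like _2 or _b are one class to them, and where a whole thing is asked for, a point or a joint stands for the part that bears it (a point fixed in the world has none). Each returns a list of dicts, best first, with "conf" (0 to 1); they miss things now and then, are a little off and sometimes report something else, mostly with a low value. They report only what shows in the picture. A call takes as long as a camera call.
- search_frame(picture, label): "extent" ([left, top, width, height] in pixels, round what is visible of it).
- place_of(picture, label): "pixel" ([row, column] in pixels: a listed point, or the origin of a listed thing).
The state is a dict: "time_s": time; "joint_pos": joint angles; "joint_vel": joint speeds; "joint_torque": joint torques, N m; "ee_pos": TCP position; "tool_rot": TCP orientation; "contact_force": force on the tool from outside, world axes, zero at the start; "ft_torque": the same for the moment, N m; "finger_gap": finger opening in m; "finger_force": force on a finger pad.
Only numpy, scipy, OpenCV 4.12 (cv2) and the standard library are available. Lean on these libraries where they do the work, as an engineer would, in place of code of your own. Each camera call takes 0.05 s, during which the arm holds its last target. There are 200 camera calls.

## Working session

There is one attempt and no reset: what is moved stays moved. The work goes in short steps, Python scripts to look and compute and a tool call to move; the robot and the scene stay as the last step left them, time stands still between calls to the robot, and variables do not carry over. Pictures are saved under pics/ and viewed, at most 12 in all, crops included, and the job is handed in when it is done.

Besides the shell and the picture viewer there is one more tool, called after ">>>" as a command line: name --argument value ..., lists and objects as JSON in quotes. drive_tool: Moves the arm, as the interface text tells. Its arguments: {"type":"object","properties":{"series":{"type":"array","items":{"type":"array","items":{"type":"array","items":{"type":"number"}}}},"force":{"type":"number"}},"required":["series"]}

```bash
mkdir -p pics; cat > h.py <<'E'
from plant import monitor, optics, hand_in, search_frame, place_of, r
import numpy as np, cv2
from scipy.spatial.transform import Rotation as R
def P(f):
    K=np.array([[f["fx"],0,f["cx"]],[0,f["fy"],f["cy"]],[0,0,1.]])
    Rm=cv2.Rodrigues(np.array(f["rvec"],float))[0]
    return K,Rm,np.array(f["tvec"],float).reshape(3)
def ray(f,px):  # px=[row,col]
    K,Rm,t=P(f); d=Rm.T@np.linalg.inv(K)@[px[1],px[0],1]
    return -Rm.T@t,d/np.linalg.norm(d)
def atz(f,px,z):
    o,d=ray(f,px); return o+d*(z-o[2])/d[2]
def tri(f1,p1,f2,p2):
    o1,d1=ray(f1,p1);o2,d2=ray(f2,p2)
    s=np.linalg.lstsq(np.c_[d1,-d2],o2-o1,rcond=None)[0]
    a=o1+d1*s[0];b=o2+d2*s[1]; return (a+b)/2,np.linalg.norm(a-b)
def proj(f,p):
    K,Rm,t=P(f); q=K@(Rm@np.array(p)+t); return q[:2]/q[2]  # col,row
def save(f,n): cv2.imwrite("pics/"+n,cv2.cvtColor(f["img"],cv2.COLOR_RGB2BGR))
np.set_printoptions(precision=4,suppress=True)
E
python3 - <<'E'
from h import *
s=optics.grab_frame("side");t=optics.grab_frame("top")
save(s,"s0.png");save(t,"t0.png")
for n in ["drip_stand","hang_place","drain_hook","hook_grip","hook_seat","pail","bail_top","pliers","dropper","padlock"]:
    a=place_of(s,n)[:2];b=place_of(t,n)[:2]
    print(n,[(np.round(q["pixel"]),round(q["conf"],2)) for q in a],[(np.round(q["pixel"]),round(q["conf"],2)) for q in b])
    if a and b: print("   ",*tri(s,a[0]["pixel"],t,b[0]["pixel"]))
for f in(s,t): print(ray(f,[f["cy"],f["cx"]]))
o=monitor.observe();print(o["ee_pos"],o["tool_rot"],R.from_quat(o["tool_rot"]).as_matrix(),o["time_s"],r.grasp_offset)
E
```

```text
drip_stand [(array([272., 264.]), 0.66), (array([381., 273.]), 0.57)] [(array([303., 402.]), 0.76), (array([281., 433.]), 0.36)]
    [0.389  0.1947 0.2222] 0.02025376068390852
hang_place [(array([266., 266.]), 0.61)] [(array([285., 422.]), 0.62)]
    [0.3997 0.1649 0.2544] 0.0027087002803457432
drain_hook [(array([272., 265.]), 0.91)] [(array([285., 427.]), 0.6)]
    [0.399  0.1564 0.249 ] 0.0001393660558195413
hook_grip [(array([252., 266.]), 0.69)] [(array([282., 429.]), 0.69)]
    [0.4011 0.159  0.284 ] 0.004234194822938019
hook_seat [(array([313., 268.]), 0.89)] [(array([290., 422.]), 0.91)]
    [0.3995 0.1512 0.1713] 6.176765970543864e-05
pail [(array([301., 277.]), 0.78)] [(array([304., 280.]), 0.59)]
    [ 0.4283  0.3994 -0.0043] 0.004506702882540409
bail_top [(array([272., 308.]), 0.56)] [(array([258., 276.]), 0.65), (array([281., 430.]), 0.35)]
    [0.5008 0.3922 0.0738] 0.004072368948791417
pliers [(array([305., 236.]), 0.89)] [(array([350., 277.]), 0.65)]
    [ 0.338   0.4164 -0.0159] 0.0015119252322702992
dropper [(array([304., 380.]), 0.87)] [(array([189., 290.]), 0.57)]
    [ 0.6563  0.3534 -0.0043] 0.0029269320192113627
padlock [(array([274., 363.]), 0.65)] [(array([198., 238.]), 0.66)]
    [0.6461 0.4587 0.0074] 0.006055197893897302
(array([ 0.3779, -0.4641,  0.6829]), array([ 0.1443,  0.8435, -0.5174]))
(array([0.3012, 0.3318, 1.1398]), array([ 0.2172, -0.0225, -0.9759]))
[0.1405 0.609  0.2313] [0.1132 0.9936 0.     0.    ] [[-0.9744  0.2249  0.    ]
 [ 0.2249  0.9744  0.    ]
 [ 0.      0.     -1.    ]] 1.1 0.0187
```

```bash
python3 - <<'E'
import cv2
a=cv2.imread("pics/s0.png");b=cv2.imread("pics/t0.png")
cv2.imwrite("pics/s0c.png",cv2.resize(a[180:400,170:440],None,fx=2.7,fy=2.7,interpolation=2))
cv2.imwrite("pics/t0c.png",cv2.resize(b[170:380,220:480],None,fx=2.8,fy=2.8,interpolation=2))
E
```

```text
(no output)
```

View pics/s0c.png

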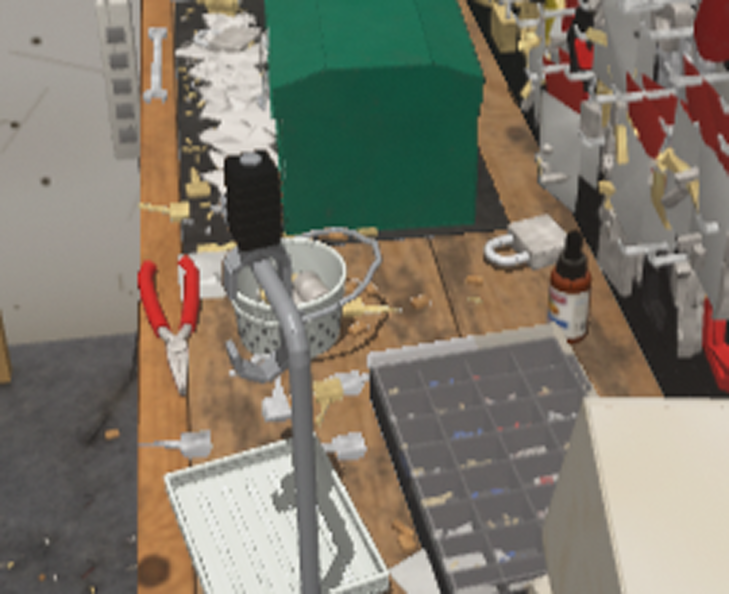

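View pics/t0c.png

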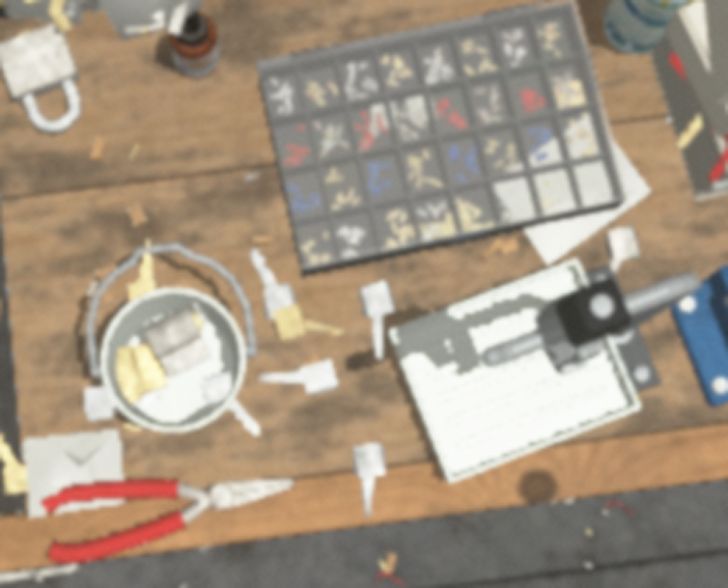

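The side view shows the hook hung at about (266, 272), opening toward the robot. The pail's bail is folded away from the robot. In the top view the arm runs from about (394, 297) to (466, 271), the pail rim is centred at about (282, 299), and the bail's far end is near (279, 258). These match the network results.

```bash
python3 - <<'E'
from h import *
t=optics.grab_frame("top");s=optics.grab_frame("side")
c=lambda x,y:[170+y/2.8,220+x/2.8]
sc=lambda x,y:[180+y/2.7,170+x/2.7]
a=atz(t,c(500,354),.242);b=atz(t,c(668,291),.242);d=(b-a)/np.linalg.norm(b-a)
print("arm",a,b,np.degrees(np.arctan2(d[1],d[0])))
pc=[atz(t,c(*q),.023) for q in[(390,330),(578,262),(640,405),(450,480)]]
print("pan",np.array(pc),np.mean(pc,0)); 
for i,j in((0,1),(3,2)):
    d=pc[j]-pc[i];print(np.linalg.norm(d),np.degrees(np.arctan2(d[1],d[0])))
print("grip top",atz(t,c(601,306),.308), tri(t,c(601,306),s,sc(250,157)))
print("rim",atz(t,c(173,360),.06),"pivL",atz(t,c(95,370),.05),"pivR",atz(t,c(251,350),.05),"bail apex",[atz(t,c(165,249),z) for z in(.05,.07)])
for n in["bail_top","pail","drain_hook","hook_grip"]:
    A=place_of(s,n);B=place_of(t,n)
    if A and B: print(n,tri(s,A[0]["pixel"],t,B[0]["pixel"]),A[0]["pixel"],B[0]["pixel"])
o=monitor.observe();print(o["time_s"],t["fx"],s["fx"])
b=cv2.cvtColor(t["img"],cv2.COLOR_RGB2BGR)[245:335,240:325]
a=cv2.cvtColor(s["img"],cv2.COLOR_RGB2BGR)[250:330,240:325]
cv2.imwrite("pics/z.png",np.vstack([cv2.resize(b,(566,600))[:,:],]) if 0 else np.hstack([cv2.resize(b,(400,424)),cv2.resize(a,(400,424))]))
E
```

```text
arm [0.3873 0.2016 0.242 ] [0.41   0.1034 0.242 ] -76.93992408450477
pan [[0.4343 0.2423 0.023 ]
 [0.4646 0.106  0.023 ]
 [0.3618 0.0806 0.023 ]
 [0.3285 0.2166 0.023 ]] [0.3973 0.1614 0.023 ]
0.13958862842283606 -77.4540961300772
0.13992723822840536 -76.22680608353973
grip top [0.3988 0.1558 0.308 ] (array([0.3987, 0.1562, 0.3101]), np.float64(0.0004099482707132111))
rim [0.4284 0.3909 0.06  ] pivL [0.4296 0.4441 0.05  ] pivR [0.4296 0.3388 0.05  ] bail apex [array([0.5053, 0.3884, 0.05  ]), array([0.5016, 0.3873, 0.07  ])]
pail (array([ 0.4286,  0.4044, -0.0057]), np.float64(0.0016413062320181002)) [300.8, 275.9] [302.6, 277.2]
drain_hook (array([0.4092, 0.1159, 0.0548]), np.float64(0.021929186862023404)) [381.4, 272.5] [284.6, 427.9]
hook_grip (array([0.4014, 0.1561, 0.2862]), np.float64(0.004656037667829881)) [251.4, 266.7] [281.2, 431.6]
1.6 580.9685326587263 486.7840444609268
```

View pics/z.png

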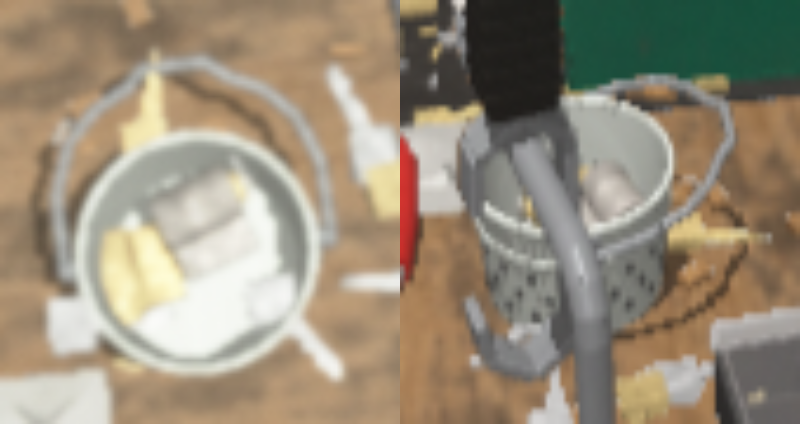

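>>> drive_tool --series '[[[1,-35.3,-38.3,-12,0,0,64],[1,-35.3,-38.3,-12,0,0,64],[1,-35.3,-38.3,-12,0,0,64],[1,-35.3,-38.3,-12,0,0,64],[1,-35.3,-38.3,-12,0,0,64],[1,-35.3,-38.3,-12,0,0,64],[1,-35.3,-38.3,-12,0,0,64],[1,-35.3,-38.3,-12,0,0,64],[1,-35.3,-38.3,-12,0,0,64],[1,-35.3,-38.3,-12,0,0,64]]]'

```text
time_s: 2.43
ee_pos: [0.3419, 0.2544, 0.3256]
tool_rot: [0.624, 0.782, 0.001, 0.0]
contact_force: [0.4, 0.0, -0.2]
finger_gap: 0.0851
finger_force: 0.0
```

```bash
python3 - <<'E'
from h import *
t=optics.grab_frame("top")
# earlier picture pixel estimates, same camera
s=optics.grab_frame("side")
for a in([258.4,278.2],):
  for b in([272.6,309],[270.5,308.5]): print(tri(t,a,s,b))
for px in([303.4,253.8],[295.5,310.1]): print(atz(t,px,.05))
o=monitor.observe();print(o["ee_pos"],R.from_quat(o["tool_rot"]).as_matrix(),o["joint_pos"],o["time_s"],o["joint_vel"])
E
```

```text
(array([0.5016, 0.3883, 0.0746]), np.float64(0.0005575992480734028))
(array([0.5005, 0.388 , 0.0804]), np.float64(0.0005458577759981639))
[0.4273 0.4445 0.05  ]
[0.4286 0.3381 0.05  ]
[0.3445 0.2524 0.3271] [[-0.2163  0.9763  0.0047]
 [ 0.9763  0.2163  0.0004]
 [-0.0007  0.0047 -1.    ]] [ 0.4587 -0.4826  1.9125 -0.0018  1.7073  0.2405] 2.5333 [ 0.1     0.0251  0.0174  0.0586 -0.0117  0.061 ]
```

>>> drive_tool --series '[[[1,-10.6,3.2,-2.3,0,0,0],[1,-10.6,3.2,-2.3,0,0,0],[1,-10.6,3.2,-2.3,0,0,0],[1,-10.6,3.2,-2.3,0,0,0],[1,-10.6,3.2,-2.3,0,0,0],[1,-10.6,3.2,-2.3,0,0,0],[1,-10.6,3.2,-2.3,0,0,0]]]'

```text
time_s: 3.12
ee_pos: [0.3959, 0.1612, 0.3473]
tool_rot: [0.622, 0.783, -0.0, -0.0]
contact_force: [0.3, -0.7, -0.0]
finger_gap: 0.0854
finger_force: 0.0
```

```bash
python3 - <<'E'
from h import *
o=monitor.observe();M=R.from_quat(o["tool_rot"]).as_matrix();print(o["ee_pos"],M,o["time_s"])
print(M.T@(np.array([.399,.156,.265])-o["ee_pos"])*100)
E
```

```text
[0.3959 0.1612 0.3473] [[-0.227   0.9739 -0.0009]
 [ 0.9739  0.227   0.0002]
 [ 0.0004 -0.0008 -1.    ]] 3.1167
[-0.5777  0.1894  8.2335]
```

>>> drive_tool --series '[[[1,-0.2,0.1,3,0,0,0],[1,-0.2,0.1,3,0,0,0]]]'

```text
time_s: 3.28
ee_pos: [0.3958, 0.1591, 0.3127]
tool_rot: [0.622, 0.783, -0.003, -0.003]
contact_force: [-0.3, 0.1, -1.4]
finger_gap: 0.0851
finger_force: 0.0
```

```bash
python3 - <<'E'
from h import *
for i in range(3):t=optics.grab_frame("top")
o=monitor.observe();M=R.from_quat(o["tool_rot"]).as_matrix();print(o["ee_pos"],M[:,1],o["time_s"])
print(M.T@(np.array([.399,.156,.265])-o["ee_pos"])*100)
E
```

```text
[0.3975 0.1591 0.3179] [ 0.974   0.2266 -0.0009] 3.4333
[-0.3382  0.0853  5.291 ]
```

>>> drive_tool --series '[[[1,-0.3,0.1,3,0,0,0],[1,-0.3,0.1,5.2,0,0,0],[1,-0.3,0.1,5.2,0,0,0],[-1,-0.3,0.1,5.2,0,0,0],[-1,-0.3,0.1,5.2,0,0,0],[-1,-0.3,0.1,5.2,0,0,0],[-1,-0.3,0.1,5.2,0,0,0],[-1,-0.3,0.1,5.2,0,0,0],[-1,-0.3,0.1,5.2,0,0,0],[-1,-0.3,0.1,5.2,0,0,0]]]' --force 70

```text
time_s: 4.27
ee_pos: [0.3995, 0.1557, 0.2678]
tool_rot: [0.622, 0.783, 0.0, 0.0]
contact_force: [-4.2, -0.7, 5.9]
finger_gap: 0.0251
finger_force: 68.5
```

>>> drive_tool --series '[[[-1,0,0,-1,0,0,0],[-1,0,0,-2.5,0,0,0],[-1,0,0,-4,0,0,0],[-1,0,0,-4,0,0,0],[-1,0,2,-4,0,0,0],[-1,0,5,-4,0,0,0],[-1,0,8,-4,0,0,0],[-1,0,8,-4,0,0,0],[-1,0,8,-4,0,0,0]]]'

```text
time_s: 5.02
ee_pos: [0.4779, 0.1737, 0.3042]
tool_rot: [0.623, 0.783, -0.001, -0.001]
contact_force: [0.0, -0.0, -2.4]
finger_gap: 0.0252
finger_force: 69.2
```

```bash
python3 - <<'E'
from h import *
s=optics.grab_frame("side");t=optics.grab_frame("top")
o=monitor.observe();M=R.from_quat(o["tool_rot"]).as_matrix();print(o["ee_pos"],M[:,1],o["time_s"],o["contact_force"],o["finger_gap"],o["joint_pos"])
for n in["hook_seat","drain_hook","hook_grip"]:
    A=place_of(s,n);B=place_of(t,n)
    if A and B: print(n,tri(s,A[0]["pixel"],t,B[0]["pixel"]),A[0]["conf"],B[0]["conf"])
b=cv2.cvtColor(t["img"],cv2.COLOR_RGB2BGR)[170:340,270:470]
a=cv2.cvtColor(s["img"],cv2.COLOR_RGB2BGR)[170:340,200:400]
cv2.imwrite("pics/z1.png",np.hstack([cv2.resize(b,(400,340)),cv2.resize(a,(400,340))]))
E
```

```text
[0.477  0.1736 0.3053] [ 0.9743  0.225  -0.0014] 5.1167 [-0.3455  0.3591 -1.4982] 0.025359271384091085 [ 0.2023 -0.2643  1.7847 -0.      1.6226 -0.0247]
hook_grip (array([0.4795, 0.1735, 0.3196]), np.float64(0.002900185133790903)) 0.79 0.81
```

View pics/z1.png

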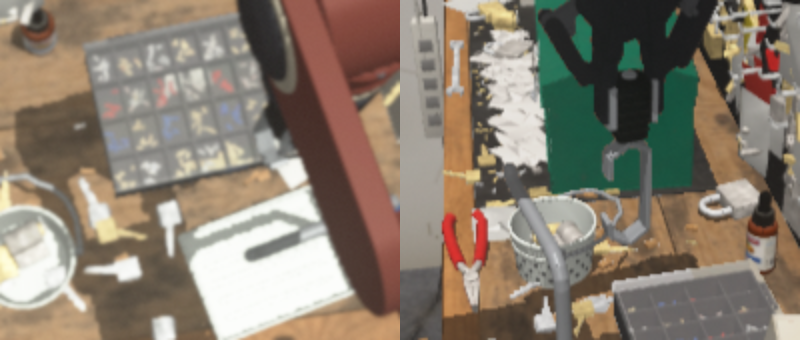

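>>> drive_tool --series '[[[-1,2,3,0,0,0,2],[-1,5,6,0,0,0,4],[-1,8.5,9,0,0,0,7],[-1,12,11.5,0,0,0,10],[-1,15.5,11.5,0,0,0,13],[-1,18,11.5,0,0,0,13],[-1,19.4,11.5,2,0,0,13],[-1,19.4,11.5,5,0,0,13],[-1,19.4,11.5,8,0,0,13],[-1,19.4,11.5,10,0,0,13]]]'

```text
time_s: 6.25
ee_pos: [0.5445, 0.3885, 0.2026]
tool_rot: [0.707, 0.708, -0.002, -0.0]
contact_force: [-0.4, -0.1, -2.2]
finger_gap: 0.0255
finger_force: 69.7
```

```bash
python3 - <<'E'
from h import *
t=optics.grab_frame("top");t=optics.grab_frame("top");s=optics.grab_frame("side")
o=monitor.observe();M=R.from_quat(o["tool_rot"]).as_matrix();print(o["ee_pos"],M[:,1],o["time_s"],o["contact_force"],o["finger_gap"])
for n in["hook_seat","drain_hook","hook_grip","bail_top"]:
    A=place_of(s,n);B=place_of(t,n)
    print(n,[(q["pixel"],q["conf"]) for q in A[:1]+B[:1]])
    if A and B: print(n,tri(s,A[0]["pixel"],t,B[0]["pixel"]))
e=o["ee_pos"]; h=np.array([e[0],e[1],e[2]-.0198])
print("predicted seat px side",proj(s,h-[0,0,.0855]),"bail side",proj(s,[.501,.389,.075]),"off",(225,225))
a=cv2.cvtColor(s["img"],cv2.COLOR_RGB2BGR)[190:330,230:400]
cv2.imwrite("pics/z2.png",cv2.resize(a,(680,560),interpolation=2))
E
```

```text
[0.5446 0.3879 0.2035] [ 1.      0.0002 -0.0041] 6.4 [ 0.2262  1.056  -1.1371] 0.025329419819245965
hook_seat [([263.0, 328.2], 0.71)]
drain_hook [([228.3, 329.6], 0.59)]
hook_grip [([212.1, 330.9], 0.91)]
bail_top [([274.5, 308.3], 0.49)]
predicted seat px side [328.8878 261.7885] bail side [308.8002 272.2541] off (225, 225)
```

View pics/z2.png

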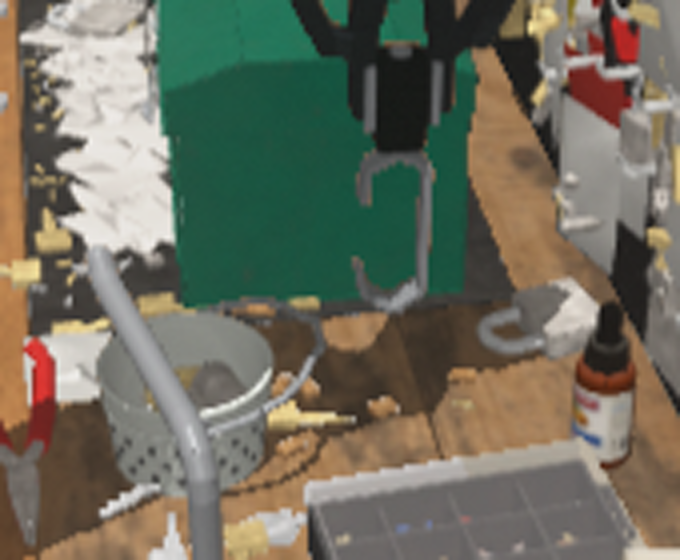

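>>> drive_tool --series '[[[-1,0.1,0,2,0,0,0],[-1,0.1,0,4,0,0,0],[-1,0.1,0,5.8,0,0,0],[-1,0.1,0,5.8,0,0,0],[-1,0.1,-1,5.8,0,0,0],[-1,0.1,-2,5.8,0,0,0],[-1,0.1,-3,5.8,0,0,0],[-1,0.1,-4,5.8,0,0,0],[-1,0.1,-4,5.8,0,0,0]]]'

```text
time_s: 7.55
ee_pos: [0.5042, 0.3902, 0.1492]
tool_rot: [0.707, 0.708, 0.001, -0.0]
contact_force: [-0.5, 1.5, -1.7]
finger_gap: 0.0251
finger_force: 69.8
```

```bash
python3 - <<'E'
from h import *
s=optics.grab_frame("side");s=optics.grab_frame("side")
o=monitor.observe();M=R.from_quat(o["tool_rot"]).as_matrix();print(o["ee_pos"],M[:,1],o["time_s"],o["contact_force"],o["finger_gap"])
for n in["hook_seat","drain_hook","bail_top"]:
    A=place_of(s,n)
    print(n,[(q["pixel"],q["conf"]) for q in A[:1]])
a=cv2.cvtColor(s["img"],cv2.COLOR_RGB2BGR)[230:310,260:350]
cv2.imwrite("pics/z3.png",cv2.resize(a,(675,600),interpolation=2))
E
```

```text
[0.5057 0.3899 0.1488] [1.     0.001  0.0016] 7.65 [ 0.079  -0.3239 -1.0592] 0.025483028914562302
hook_seat [([282.8, 310.7], 0.8)]
drain_hook [([249.0, 308.0], 0.56)]
bail_top [([273.6, 305.7], 0.72)]
```

View pics/z3.png

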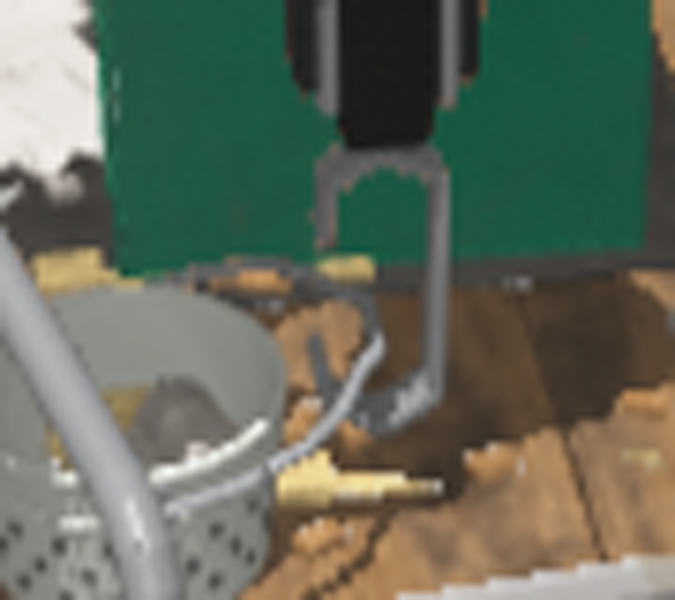

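The wire passes inside the hook, between its tip at about (303, 278) and its leg at about (318, 275). Now I'll raise the hook and swing the bail along its arc.

>>> drive_tool --series '[[[-1,0,-0.2,-1.5,0,0,0],[-1,0,-0.4,-3.0,0,0,0],[-1,0,-0.9,-3.9,0,0,0],[-1,0,-1.5,-4.8,0,0,0],[-1,0,-2.2,-5.7,0,0,0],[-1,0,-3.05,-6.4,0,0,0],[-1,0,-4.0,-7.0,0,0,0],[-1,0,-5.0,-7.5,0,0,0],[-1,0,-5.8,-7.8,0,0,0],[-1,0,-6.5,-7.9,0,0,0]]]'

```text
time_s: 8.63
ee_pos: [0.4399, 0.3897, 0.2274]
tool_rot: [0.707, 0.707, 0.0, 0.0]
contact_force: [0.7, 0.9, -1.2]
finger_gap: 0.0253
finger_force: 69.7
```

>>> drive_tool --series '[[[-1,0,-0.7,-0.1,0,0,0],[-1,0,-1.3,-0.1,0,0,0],[-1,0,-1.3,-0.1,0,0,0]]]'

```text
time_s: 8.88
ee_pos: [0.4266, 0.3896, 0.2274]
tool_rot: [0.707, 0.707, -0.001, -0.0]
contact_force: [0.8, 0.8, -1.0]
finger_gap: 0.0253
finger_force: 69.7
```

```bash
python3 - <<'E'
from h import *
s=optics.grab_frame("side");s=optics.grab_frame("side");t=optics.grab_frame("top")
o=monitor.observe();M=R.from_quat(o["tool_rot"]).as_matrix();print(o["ee_pos"],M[:,1],o["time_s"],o["contact_force"],o["finger_gap"])
for n in["hook_seat","drain_hook","bail_top","pail"]:
    A=place_of(s,n);B=place_of(t,n)
    print(n,[(q["pixel"],q["conf"]) for q in A[:1]],[(q["pixel"],q["conf"]) for q in B[:1]])
print("upright bail px",proj(s,[.428,.391,.126]),"pail origin px",proj(s,[.428,.391,0]))
a=cv2.cvtColor(s["img"],cv2.COLOR_RGB2BGR)[220:320,230:340]
cv2.imwrite("pics/z4.png",cv2.resize(a,(660,600),interpolation=2))
E
```

```text
[0.4279 0.3895 0.2275] [ 1.      0.0001 -0.0004] 9.0333 [-0.0983  0.2162 -1.2784] 0.025337502199818986
hook_seat [([257.6, 275.2], 0.67)] [([294.7, 281.0], 0.42)]
drain_hook [([220.1, 273.9], 0.78)] []
bail_top [([252.3, 272.2], 0.43)] [([347.3, 278.5], 0.68)]
pail [([299.5, 281.0], 0.61)] [([301.8, 401.8], 0.18)]
upright bail px [273.9017 254.9512] pail origin px [276.421  302.4405]
```

View pics/z4.png

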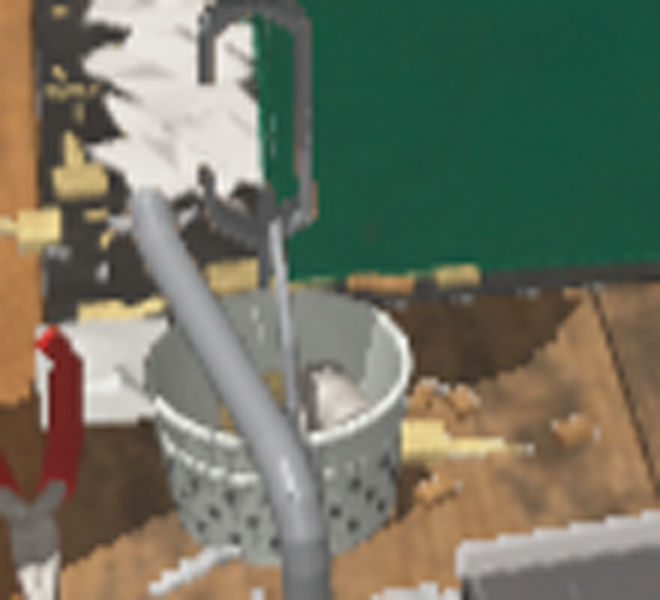

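The bail is near upright, with its wire in the hook's V at about (275, 254); fully upright would be (274, 255). I'll lift gently.

>>> drive_tool --series '[[[-1,0,-0.1,0,0,0,0],[-1,0,-0.1,-0.2,0,0,0],[-1,0,-0.1,-0.4,0,0,0],[-1,0,-0.1,-0.6,0,0,0],[-1,0,-0.1,-0.8,0,0,0],[-1,0,-0.1,-1.1,0,0,0],[-1,0,-0.1,-1.5,0,0,0],[-1,0,-0.1,-2.0,0,0,0],[-1,0,-0.1,-2.5,0,0,0],[-1,0,-0.1,-2.5,0,0,0]]]'

```text
time_s: 10.27
ee_pos: [0.4276, 0.39, 0.2548]
tool_rot: [0.707, 0.707, 0.001, 0.0]
contact_force: [-0.1, -0.1, -4.1]
finger_gap: 0.0256
finger_force: 69.4
```

```bash
python3 - <<'E'
from h import *
s=optics.grab_frame("side");s=optics.grab_frame("side")
o=monitor.observe();M=R.from_quat(o["tool_rot"]).as_matrix();print(o["ee_pos"],M[:,1],o["time_s"],o["contact_force"],o["finger_gap"])
a=cv2.cvtColor(s["img"],cv2.COLOR_RGB2BGR)[180:320,220:360]
cv2.imwrite("pics/z5.png",cv2.resize(a,(600,600),interpolation=2))
E
```

```text
[0.4273 0.3897 0.2536] [1.     0.0001 0.0011] 10.3667 [ 0.3648  0.1092 -4.5995] 0.025442887736814305
```

View pics/z5.png

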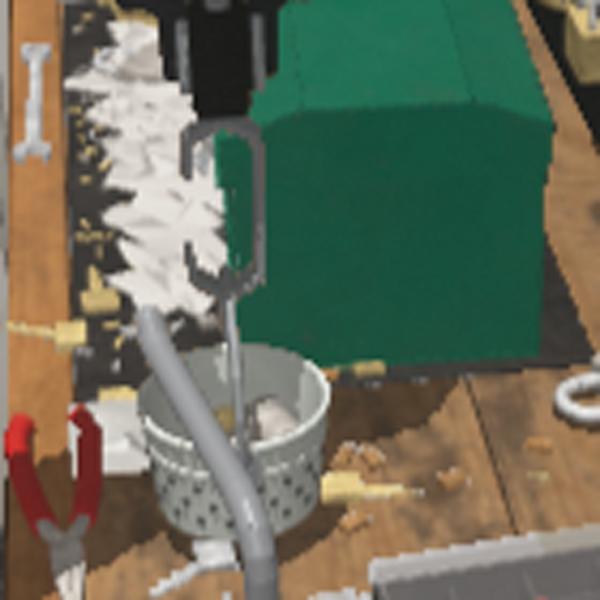

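>>> drive_tool --series '[[[-1,0,0,-0.5,0,0,0],[-1,0,0,-1.3,0,0,0],[-1,0,0.1,-2.2,0,0,0],[-1,-0.2,0.3,-3.1,0,0,0],[-1,-0.5,0.6,-4.0,0,0,0],[-1,-1.0,1.0,-4.7,0,0,-1],[-1,-1.7,1.5,-5.2,0,0,-2],[-1,-2.5,2.0,-5.4,0,0,-3],[-1,-3.4,2.5,-5.4,0,0,-4],[-1,-4.4,3.0,-5.4,0,0,-5]]]'

```text
time_s: 11.2
ee_pos: [0.4578, 0.3452, 0.3084]
tool_rot: [0.675, 0.738, 0.001, 0.0]
contact_force: [0.7, 0.1, -4.3]
finger_gap: 0.0255
finger_force: 69.3
```

>>> drive_tool --series '[[[-1,-1.0,0.4,0,0,0,-1],[-1,-2.1,0.7,0,0,0,-2],[-1,-3.2,0.9,0,0,0,-3],[-1,-4.3,1.0,0,0,0,-4],[-1,-5.4,1.0,0,0,0,-5],[-1,-6.5,0.9,0,0,0,-6],[-1,-7.6,0.8,0,0,0,-7],[-1,-8.6,0.7,0,0,0,-8],[-1,-9.5,0.6,0,0,0,-8],[-1,-10.3,0.5,0,0,0,-8]]]'

```text
time_s: 12.03
ee_pos: [0.4713, 0.2426, 0.3078]
tool_rot: [0.623, 0.782, 0.0, 0.0]
contact_force: [0.0, -0.3, -4.6]
finger_gap: 0.0254
finger_force: 69.3
```

```bash
python3 - <<'E'
from h import *
s=optics.grab_frame("side");s=optics.grab_frame("side")
o=monitor.observe();M=R.from_quat(o["tool_rot"]).as_matrix();print(o["ee_pos"],M[:,1],o["time_s"],o["contact_force"],o["finger_gap"])
print(M.T@(np.array([.4763,.1786,.308])-o["ee_pos"])*100, np.degrees(np.arctan2(M[1,1],M[0,1])))
save(s,"s6.png")
E
```

```text
[0.4712 0.2424 0.3075] [0.9748 0.2232 0.0009] 12.1333 [ 0.2062  0.0962 -4.9238] 0.024904683847970968
[-6.3303 -0.9299 -0.0501] 12.898237016987698
```

>>> drive_tool --series '[[[-1,-0.4,0,-0.1,0,0,0],[-1,-1.1,-0.1,-0.1,0,0,0],[-1,-2.0,-0.2,-0.1,0,0,0],[-1,-3.0,-0.3,-0.1,0,0,0],[-1,-4.0,-0.4,-0.1,0,0,0],[-1,-4.9,-0.6,-0.1,0,0,0],[-1,-5.6,-0.7,-0.1,0,0,0],[-1,-6.1,-0.8,-0.1,0,0,0],[-1,-6.3,-0.9,-0.1,0,0,0],[-1,-6.3,-0.9,-0.1,0,0,0]]]'

```text
time_s: 12.97
ee_pos: [0.4763, 0.1796, 0.3079]
tool_rot: [0.623, 0.782, 0.0, -0.0]
contact_force: [-1.2, 0.7, -4.2]
finger_gap: 0.0253
finger_force: 69.3
```

>>> drive_tool --series '[[[-1,0,0,0,0,0,0],[-1,0,0,0,0,0,0],[-1,0,0,0,0,0,0],[-1,0,0,0,0,0,0],[-1,0,0,0,0,0,0],[-1,0,0,0,0,0,0],[-1,0,0,0,0,0,0],[-1,0,0,0,0,0,0]]]'

```text
time_s: 13.63
ee_pos: [0.4763, 0.1801, 0.3078]
tool_rot: [0.622, 0.783, -0.0, -0.0]
contact_force: [0.4, 0.3, -5.5]
finger_gap: 0.0251
finger_force: 69.3
```

```bash
python3 - <<'E'
from h import *
s=optics.grab_frame("side")
o=monitor.observe();M=R.from_quat(o["tool_rot"]).as_matrix();print(o["ee_pos"],M[:,1],o["time_s"],o["contact_force"],o["finger_gap"])
print(M.T@(np.array([.3990,.1606,.308])-o["ee_pos"])*100)
e=o["ee_pos"];h=np.array(e)-[0,0,.0198]
print("hook",proj(s,h),"seat",proj(s,h-[0,0,.0855]),[place_of(s,n)[:1] for n in("drain_hook","hook_seat")])
a=cv2.cvtColor(s["img"],cv2.COLOR_RGB2BGR)[200:430,200:420]
cv2.imwrite("pics/z6.png",cv2.resize(a,(573,600),interpolation=2))
E
```

```text
[0.4764 0.18   0.3079] [0.9743 0.2251 0.0001] 13.6833 [-0.444  -0.1956 -4.836 ] 0.02536726055568856
[-0.1528 -7.9757 -0.0141]
hook [311.9857 238.337 ] seat [312.1901 282.4988] [[{'pixel': [237.4, 312.8], 'conf': 0.91}], [{'pixel': [280.7, 313.5], 'conf': 0.56}]]
```

View pics/z6.png

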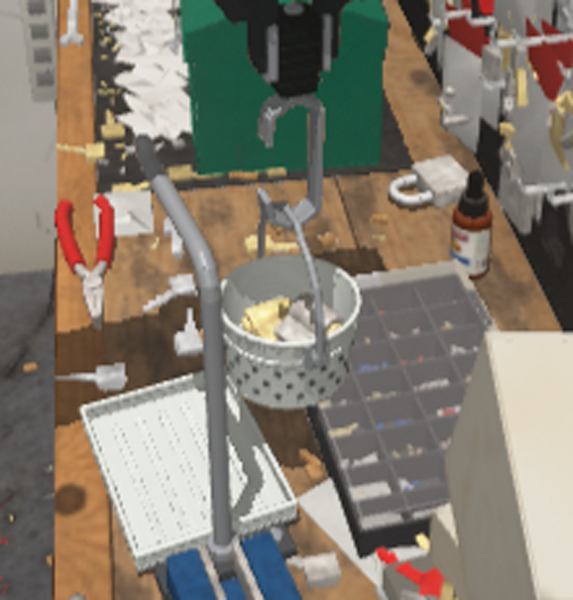

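The pail hangs level in the hook's V, with the hook at about (312, 238) as predicted. The next move takes the saddle over the arm.

>>> drive_tool --series '[[[-1,0,-0.4,0,0,0,0],[-1,0,-1.2,0,0,0,0],[-1,-0.1,-2.2,0,0,0,0],[-1,-0.1,-3.3,0,0,0,0],[-1,-0.1,-4.5,0,0,0,0],[-1,-0.1,-5.6,0,0,0,0],[-1,-0.1,-6.6,0,0,0,0],[-1,-0.1,-7.4,0,0,0,0],[-1,-0.1,-7.8,0,0,0,0],[-1,-0.1,-8.0,0,0,0,0]]]'

```text
time_s: 14.62
ee_pos: [0.398, 0.1609, 0.3081]
tool_rot: [0.622, 0.783, 0.0, 0.0]
contact_force: [0.4, 0.2, -5.3]
finger_gap: 0.0252
finger_force: 69.4
```

>>> drive_tool --series '[[[-1,0,0,0,0,0,0],[-1,0,0,0,0,0,0],[-1,0,0,0,0,0,0],[-1,0,0,0.4,0,0,0],[-1,0,0,1,0,0,0],[-1,0,0,1.6,0,0,0],[-1,0,0,2.2,0,0,0],[-1,0,0,2.6,0,0,0],[-1,0,0,2.8,0,0,0],[-1,0,0,2.8,0,0,0]]]'

```text
time_s: 15.45
ee_pos: [0.3982, 0.1609, 0.2788]
tool_rot: [0.622, 0.783, -0.001, -0.001]
contact_force: [-0.5, 0.6, -3.6]
finger_gap: 0.0252
finger_force: 69.5
```

```bash
python3 - <<'E'
from h import *
s=optics.grab_frame("side");s=optics.grab_frame("side")
o=monitor.observe();M=R.from_quat(o["tool_rot"]).as_matrix();print(o["ee_pos"],M[:,1],o["time_s"],o["contact_force"],o["finger_gap"])
print(M.T@(np.array([.3990,.1606,.2678])-o["ee_pos"])*100)
a=cv2.cvtColor(s["img"],cv2.COLOR_RGB2BGR)[200:430,180:400]
cv2.imwrite("pics/z7.png",cv2.resize(a,(573,600),interpolation=2))
E
```

```text
[0.3987 0.161  0.2799] [0.9744 0.225  0.0001] 15.55 [ 1.0089 -0.2446 -4.9779] 0.02540279844124372
[-0.0498  0.0222  1.2122]
```

View pics/z7.png

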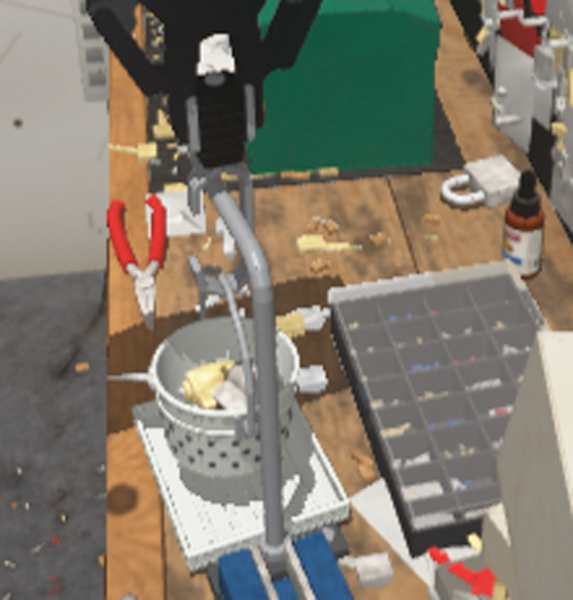

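The arm lies inside the saddle and the pail is over the pan. Next is the last 12 mm.

>>> drive_tool --series '[[[-1,0,0,0.4,0,0,0],[-1,0,0,0.7,0,0,0],[-1,0,0,0.9,0,0,0],[-1,0,0,1.1,0,0,0],[-1,0,0,1.2,0,0,0],[-1,0,0,1.2,0,0,0],[-1,0,0,1.2,0,0,0]]]'

```text
time_s: 16.13
ee_pos: [0.3986, 0.161, 0.2682]
tool_rot: [0.622, 0.783, -0.0, -0.0]
contact_force: [-2.6, -0.0, -2.4]
finger_gap: 0.025
finger_force: 69.6
```

>>> drive_tool --series '[[[-1,0,0,0.1,0,0,0],[-1,0,0,0.1,0,0,0],[-1,0,0,0.1,0,0,0],[-1,0,0,0.1,0,0,0]]]'

```text
time_s: 16.47
ee_pos: [0.3986, 0.161, 0.268]
tool_rot: [0.622, 0.783, 0.0, 0.0]
contact_force: [-4.9, -2.0, 4.7]
finger_gap: 0.0254
finger_force: 70.6
```

>>> drive_tool --series '[[[-0.35,0,-0.05,0.1,0,0,0],[-0.3,0,-0.05,0.1,0,0,0],[-0.2,0,-0.05,0.1,0,0,0],[-0.1,0,-0.05,0,0,0,0],[0.1,0,-0.05,0,0,0,0],[0.3,0,-0.05,0,0,0,0],[0.6,0,-0.05,0,0,0,0],[0.6,0,-0.05,0,0,0,0]]]' --force 20

```text
time_s: 17.13
ee_pos: [0.3982, 0.1609, 0.2668]
tool_rot: [0.622, 0.783, 0.0, 0.0]
contact_force: [0.1, -0.4, -0.8]
finger_gap: 0.068
finger_force: 0.0
```

```bash
python3 - <<'E'
from h import *
o=monitor.observe();print(o["ee_pos"],o["time_s"],o["contact_force"],o["finger_gap"])
E
```

```text
[0.3982 0.1609 0.2668] 17.1333 [ 0.0687 -0.4317 -0.848 ] 0.06801918488469771
```

Released. I'll retreat straight up, then wait for it to settle.

>>> drive_tool --series '[[[0.6,0,0,-1,0,0,0],[0.6,0,0,-3,0,0,0],[0.6,0,0,-6,0,0,0],[0.6,0,0,-9,0,0,0],[0.6,0,0,-12,0,0,0],[0.6,0,0,-14,0,0,0],[0.6,0,0,-15,0,0,0],[0.6,0,0,-15,0,0,0],[0.6,0,0,-15,0,0,0],[0.6,0,0,-15,0,0,0]]]'

```text
time_s: 17.97
ee_pos: [0.3978, 0.1608, 0.415]
tool_rot: [0.622, 0.783, -0.001, -0.001]
contact_force: [0.8, 0.2, -0.1]
finger_gap: 0.0681
finger_force: 0.0
```

>>> drive_tool --series '[[[0.6,0,0,0,0,0,0],[0.6,0,0,0,0,0,0],[0.6,0,0,0,0,0,0],[0.6,0,0,0,0,0,0],[0.6,0,0,0,0,0,0],[0.6,0,0,0,0,0,0],[0.6,0,0,0,0,0,0],[0.6,0,0,0,0,0,0],[0.6,0,0,0,0,0,0],[0.6,0,0,0,0,0,0]]]'

```text
time_s: 18.8
ee_pos: [0.3981, 0.1609, 0.4169]
tool_rot: [0.622, 0.783, 0.0, 0.0]
contact_force: [-0.0, 0.1, 0.1]
finger_gap: 0.0685
finger_force: 0.0
```

>>> drive_tool --series '[[[0.6,0,0,0,0,0,0],[0.6,0,0,0,0,0,0],[0.6,0,0,0,0,0,0],[0.6,0,0,0,0,0,0],[0.6,0,0,0,0,0,0],[0.6,0,0,0,0,0,0],[0.6,0,0,0,0,0,0],[0.6,0,0,0,0,0,0],[0.6,0,0,0,0,0,0],[0.6,0,0,0,0,0,0]]]'

```text
time_s: 19.63
ee_pos: [0.3981, 0.1609, 0.4168]
tool_rot: [0.622, 0.783, -0.0, -0.0]
contact_force: [0.7, -0.0, -0.3]
finger_gap: 0.0681
finger_force: 0.0
```

```bash
python3 - <<'E'
from h import *
s0=optics.grab_frame("side")
for i in range(5): s=optics.grab_frame("side")
o=monitor.observe();print(o["ee_pos"],o["time_s"],o["contact_force"])
d=cv2.absdiff(s0["img"],s["img"])[220:420,180:360];print(d.max(),d.mean())
a=cv2.cvtColor(s["img"],cv2.COLOR_RGB2BGR)[200:430,180:400]
cv2.imwrite("pics/z8.png",cv2.resize(a,(573,600),interpolation=2))
E
```

```text
[0.3981 0.1609 0.4169] 19.9333 [ 0.6365 -0.249  -0.0237]
67 0.5550648148148148
```

View pics/z8.png

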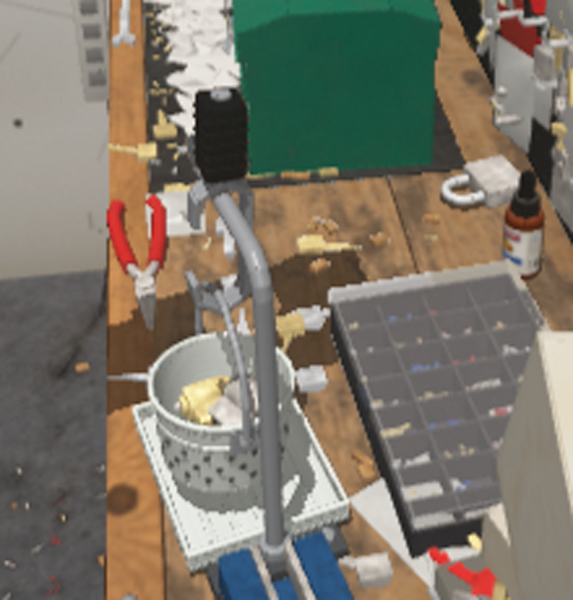

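The hook sits on the arm and the pail hangs over the pan. There's a slight residual motion, so I'll let it settle and compare frames.

```bash
python3 - <<'E'
from h import *
L=[optics.grab_frame("side")["img"] for i in range(60)]
for k in range(0,60,6):
    print([int(cv2.absdiff(L[k],L[j])[220:420,180:360].max()) for j in (min(k+3,59),min(k+5,59))],end=" ")
print(monitor.observe()["time_s"])
E
```

```text
[19, 30] [25, 14] [54, 55] [25, 25] [20, 14] [8, 9] [20, 19] [20, 19] [19, 14] [19, 8] 22.9333
```

```bash
python3 - <<'E'
from h import *
L=[optics.grab_frame("side")["img"] for i in range(60)]
print([int(cv2.absdiff(L[k],L[k+5])[220:420,180:360].max()) for k in range(0,55,5)])
o=monitor.observe();print(o["time_s"]);print(hand_in())
E
```

```text
[16, 18, 15, 4, 15, 19, 19, 15, 4, 3, 15]
25.9333
the job is handed in; nothing more can be done
None
```

The pail now hangs by its bail in the draining hook on the stand's arm, over the pan, and I handed the job in at about 26 s; the gripper touched only the hook's grip, the bystanders were not moved, and frame-to-frame changes had died down almost completely by hand-in.

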